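# Flush the oil tester's cell with its pull-knob

### The job

Flush the test cell of the oil tester: on the tester's flat top, pull the larger of the two plain round pull-knobs straight up until it stops at its detent, keep it out for about two seconds, then push it back down fully home and let go. Leave the small pull-knob and the rotary dial as they are.

Things in the scene. Friction and masses are not known exactly. Their poses are not given: they have to be found in the camera images.
- flush_top (a point): Flush knob: larger black pull-knob on the oil tester's deck (white/blue box 240 x 340 mm, deck 120 mm above table, yaw within 20 deg). Point: centre of its top, 44 mm above deck when home; z up, x and y along the tester's sides. Head: upright cylinder 38 mm across, 24 mm tall, on a 10 mm stem over an 8 mm high collar. On its x sides 50 mm are clear; beyond, nothing stands over 26 mm high.
- flush (a joint): How far the flush knob is pulled out, in m: 0 = home (where it starts), 0.020 = out at its detent, straight up. A spring detent snaps it to an end when it is within 6 mm of that end and holds it there: about 6 N pulls it out, about 5 N pushes it in. The knob does not turn.
- vent_top (a point): Vent knob, to be left alone: the smaller black pull-knob, same form and height as the flush knob but 20 mm across. Point: centre of its top, 44 mm above the deck; it starts home. Flush knob, vent knob and dial stand in one row along the tester's y, 100 mm apart; which stands where varies.
- dial_tip (a point): Rotary dial, to be left alone: black, 40 mm across, with an upright bar grip 14 mm thick and 38 mm long with a white pointer mark, on a steel disc 64 mm across. Point: top of the bar at its marked end, 18 mm from the dial's axis, 44 mm above the deck. The dial starts turned anywhere over 2 rad.

How it is judged:
By the outcome, as a careful person would: the job done as asked, in the order asked, and still so for the second after the job is handed in, with the robot touching nothing.
It also fails if it takes over 32 s, if anything falls off the work surface, if the arm or the gripper's body presses on something with over 40 N, if the wrist force passes 120 N, or if a joint passes its speed limit or range.

### The arm

A 6-joint arm with a two-finger parallel gripper is mounted at the origin on the work surface. World frame = base frame: x ahead of the robot, y to its left, z up, the work surface at z = 0. Lengths are in m, angles in degrees, forces in N, time in s.
With the tool pointing down it reaches from about 0.4 to 0.825 m from the base axis. Payload 7 kg.
Tool frame: the origin (TCP) lies midway between the tips of the shut fingers; the grasp point (between the pads) lies 19 mm behind it; z points along the fingers, y is the line along which they close (so a half turn about z gives the same grasp; the last joint's range is limited). The gripper opens to 88 mm and grips with 3 to 60 N. Pads are 19 mm wide; open, the fingers measure 130 mm over their backs; the gripper's body (78 mm by 193 mm) begins 47 mm behind the grasp point.
Start: joints at [84.173, 20.546, 0.682, 0, -70.136, -16.507], TCP at [0.257, 0.624, 0.227] pointing down, gripper open.
Joint ranges: [-176.03, 176.03], [-82.01, 121.73], [-58.28, 71.71], [-173.87, 95.51], [-174.79, -0.11], [-173.66, 173.66]. Speed limits (degrees/s): [136.94, 136.94, 172.46, 180, 180, 180].

### API

Orientations are given as a 3x3 rotation matrix whose columns are the frame's x, y, z axes.
In Python, from rig import robot gives the robot as it stands. Calls block until the motion is done:
- robot.goto(position, orientation): joint-space move of the TCP to a pose.
- robot.servo_line(position, ori=None, speed=0.15): straight line of the TCP; ori=None keeps the orientation; speed is the mean speed in m/s.
- robot.movej(angles): joint-space move.
- robot.move_gripper(opening): opening from 0.0 (shut) to 1.0 (fully open); the grip force is fixed at half the most; returns when the fingers have stopped.
- robot.dwell(seconds).
- robot.ik(position, orientation): joint angles nearest the present ones, or None.
- robot.grab_frame(name): name is "scene" or "side" or "wrist"; returns (picture, depth): 400x640x3 uint8, red, green, blue; 400x640 float32, m along the optical axis (not along the pixel's ray), 0 where there is no reading.
- robot.camera_info(name): a dict with "vfov" (degrees; the focal length in pixels is half the picture's height over the tangent of half this angle, whatever the lens; pixels are square), "cx", "cy" (the principal point, pixels), "view" (4x4, takes a point from world to camera coordinates); the wrist camera has in their place "T_tool_cam" (4x4, takes a point from camera to tool coordinates, whose origin is the TCP and whose axes are the flange's). Camera axes: x right, y down, z forward; pixel columns grow to the right and rows downward; lengths in m; the calibration is good to about 2 mm. A picture is of the moment at which its call begins: read the wrist's pose just before it. camera_info takes no time and is no camera call.
A pose or a line that the arm cannot do raises robot.Unreachable and nothing moves.
- robot.job_done(): hands the job in; it is judged then, once.
Readings, each from a call of its own:
- robot.read_t(): time.
- robot.read_qpos(): joint angles.
- robot.read_qvel(): joint speeds.
- robot.read_effort(): joint torques, N m.
- robot.read_position(): TCP position.
- robot.read_tcp_rot(): TCP orientation.
- robot.read_force(): force on the tool from outside, world axes, zero at the start.
- robot.read_ft_torque(): the same for the moment, N m.
- robot.read_grip_width(): opening from 0.0 (shut) to 1.0 (fully open).
- robot.read_finger_force(): force on a finger pad.
Only numpy, scipy, OpenCV 4.12 (cv2) and the standard library are available. Lean on these libraries where they do the work, as an engineer would, in place of code of your own. Each camera call takes 0.05 s, during which the arm holds its last target. There are 200 camera calls.

## Working session

There is one attempt and no reset: what is moved stays moved. The work goes in short steps, each a Python script; the robot and the scene stay as the last script left them, time stands still between calls to the robot, and variables do not carry over. Pictures are saved under pics/ and viewed, at most 10 in all, crops included, and the job is handed in when it is done.

```bash
ls; mkdir -p pics; python3 - <<'E'
from rig import robot
import cv2,numpy as np
for n in ("scene","side","wrist"):
    R=robot.read_tcp_rot();p=robot.read_position()
    im,d=robot.grab_frame(n); np.savez(f"pics/{n}0.npz",im=im,d=d,R=R,p=p)
    cv2.imwrite(f"pics/{n}0.png",im[:,:,::-1]); print(n,robot.camera_info(n))
print(R,p,robot.read_t())
a=np.vstack([cv2.imread(f"pics/{n}0.png") for n in("scene","wrist")])
cv2.imwrite("pics/a0.png",cv2.resize(a,(480,600)))
E
```

```text
pics
scene {'vfov': 56.41544130330853, 'cx': 323.10441529410633, 'cy': 203.9705168459479, 'view': array([[ 0.01511006,  0.99986538, -0.00639618, -0.04898455],
       [ 0.68774719, -0.01503624, -0.72579454, -0.25746274],
       [-0.72579301,  0.00656784, -0.6878818 ,  1.17555979],
       [ 0.        ,  0.        ,  0.        ,  1.        ]])}
side {'vfov': 43.48180940899577, 'cx': 321.84309196464005, 'cy': 214.409503741044, 'view': array([[ 0.95347978, -0.30091946, -0.01799395, -0.51596761],
       [-0.23450446, -0.70288467, -0.67153614,  0.28390148],
       [ 0.18943062,  0.6445158 , -0.74075328,  0.81026237],
       [ 0.        ,  0.        ,  0.        ,  1.        ]])}
wrist {'vfov': 61.55695076713132, 'cx': 322.88452088681447, 'cy': 199.55971768245703, 'T_tool_cam': array([[-1.14650142e-03, -9.53871781e-01, -3.00212110e-01,
         8.12799890e-02],
       [ 9.99998829e-01, -7.89389762e-04, -1.31081806e-03,
         9.40092960e-04],
       [ 1.01336799e-03, -3.00213262e-01,  9.53871569e-01,
        -1.57843532e-01],
       [ 0.00000000e+00,  0.00000000e+00,  0.00000000e+00,
         1.00000000e+00]])}
[[ 9.24933457e-01 -3.80128817e-01 -4.28067221e-04]
 [-3.80129031e-01 -9.24932384e-01 -1.41570336e-03]
 [ 1.42216407e-04  1.47215218e-03 -9.99998906e-01]] [0.25636892 0.62393482 0.22574614] 0.15
```

View pics/scene0.png

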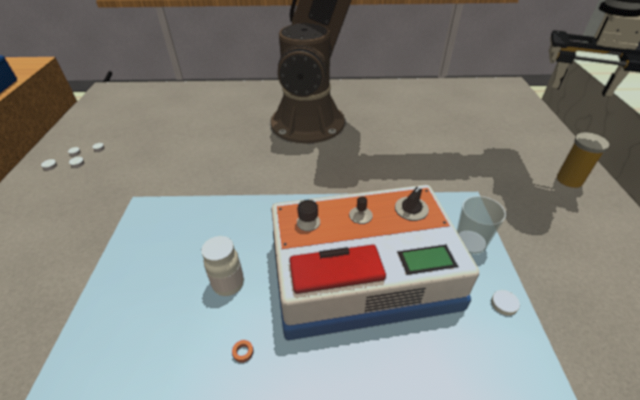

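View pics/wrist0.png

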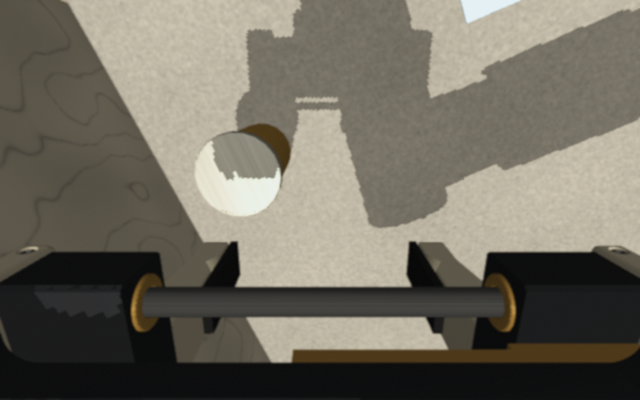

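The scene view shows the flush knob at about (308,211), the vent knob at (362,204) and the dial at (412,203). The row runs across the image at the robot-side edge of the tester. The wrist view doesn't show the tester yet.

```bash
cat > h.py <<'E'
import numpy as np,cv2
from rig import robot
def cloud(name):
    R=robot.read_tcp_rot();p=robot.read_position();im,d=robot.grab_frame(name);c=robot.camera_info(name)
    f=200/np.tan(np.radians(c["vfov"]/2));v,u=np.mgrid[:400,:640]
    P=np.stack([(u-c["cx"])/f*d,(v-c["cy"])/f*d,d],-1)
    if "view" in c:
        V=c["view"];W=(P-V[:3,3])@V[:3,:3]
    else:
        T=c["T_tool_cam"];W=(P@T[:3,:3].T+T[:3,3])@np.array(R).T+p
    W[d<=0]=np.nan
    return im,W
def blobs(im,W,zlo,zhi,box=None):
    z=W[...,2];m=(z>zlo)&(z<zhi)
    if box is not None: m&=(abs(W[...,0]-box[0])<box[2])&(abs(W[...,1]-box[1])<box[2])
    n,l,s,c=cv2.connectedComponentsWithStats(m.astype(np.uint8))
    for i in range(1,n):
        if s[i,4]<12: continue
        Q=W[l==i]
        (cx,cy),r=cv2.minEnclosingCircle(Q[:,:2].astype(np.float32))
        print(np.round(c[i]),s[i,4],"circle",round(cx,4),round(cy,4),round(r,4),"med",np.median(Q,0).round(4),"dark",im[l==i].mean().round())
E
python3 - <<'E'
from h import *
for n in ("scene","side"):
    im,W=cloud(n);print(n)
    W[(W[...,0]<.35)|(W[...,0]>.9)|(W[...,1]>.45)]=np.nan
    blobs(im,W,.155,.175)
    m=(W[...,2]>.112)&(W[...,2]<.126)
    l=cv2.connectedComponentsWithStats(m.astype(np.uint8));k=1+np.argmax(l[2][1:,4]);Q=W[l[1]==k]
    print("deck z",np.median(Q[:,2]),cv2.minAreaRect(Q[:,:2].astype(np.float32)),len(Q))
    cv2.imwrite(f"pics/{n}1.png",im[:,:,::-1])
E
```

```text
scene
[414. 194.] 139 circle 0.5214 0.2126 0.0195 med [0.5249 0.2095 0.1635] dark 64.0
[362. 200.] 97 circle 0.5375 0.1119 0.0103 med [0.5396 0.1122 0.1636] dark 59.0
[308. 207.] 305 circle 0.5517 0.0143 0.0197 med [0.5568 0.0148 0.1642] dark 57.0
deck z 0.12086295132194927 ((0.5807006359100342, 0.11919134855270386), (0.23209913074970245, 0.32927078008651733), 8.972806930541992) 13054
side
[275. 164.] 160 circle 0.5182 0.2092 0.0189 med [0.5184 0.2076 0.1629] dark 43.0
[297. 199.] 102 circle 0.5336 0.1113 0.0105 med [0.5338 0.1077 0.1633] dark 41.0
[323. 239.] 396 circle 0.5505 0.0132 0.0196 med [0.5491 0.0092 0.1638] dark 39.0
deck z 0.12057809018715408 ((0.5783958435058594, 0.11833162605762482), (0.23047319054603577, 0.3329585790634155), 9.050812721252441) 13160
```

View pics/side0.png

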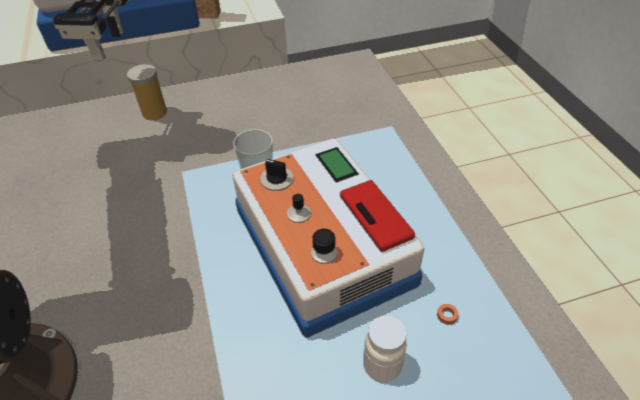

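The side view shows the flush knob at (323,239), with the same row order. Both cameras agree: centre about (0.551, 0.014), top at 0.164, radius 19.5 mm, yaw 9°. I'll move above it.

```bash
cat >> h.py <<'E'
a=np.radians(9.0)
def ori(s):
    y=s*np.array([np.cos(a),np.sin(a),0]);z=np.array([0,0,-1.]);return np.column_stack([np.cross(y,z),y,z])
E
python3 - <<'E'
from h import *
q0=np.array(robot.read_qpos());best=[]
for s in(1,-1):
    q=robot.ik([.551,.0138,.26],ori(s)); print(s,q)
    if q is not None: best.append((np.abs(np.array(q)-q0).max(),s))
s=min(best)[1];print(s)
robot.goto([.551,.0138,.26],ori(s)); robot.move_gripper(.66)
print(robot.read_t(),robot.read_position(),robot.read_tcp_rot(),robot.read_grip_width(),robot.read_force())
im,W=cloud("wrist");cv2.imwrite("pics/w1.png",im[:,:,::-1])
blobs(im,W,.157,.171)
E
```

```text
1 [ 21.79882764   7.68978138 -12.09839186   0.         -70.21182676
 167.20117236]
-1 [ 21.79882764   7.68978138 -12.09839186   0.         -70.21182676
 -12.79882764]
-1
3.3833 [0.55100983 0.01376594 0.26001889] [[ 1.56424818e-01 -9.87689867e-01  4.40003108e-05]
 [-9.87689868e-01 -1.56424819e-01 -1.03357203e-05]
 [ 1.70912268e-05 -4.18418980e-05 -9.99999999e-01]] 0.6576368739221405 [ 0.62090896 -0.27664987 -0.19778169]
[321. 199.] 1674 circle 0.552 0.0124 0.0189 med [0.5523 0.0113 0.1639] dark 25.0
```

View pics/w1.png

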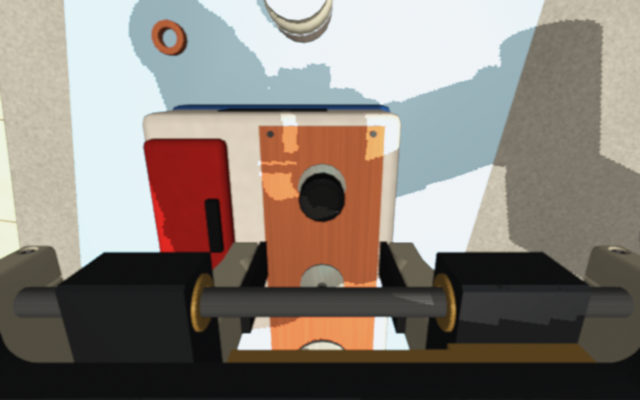

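The wrist view shows the flush knob at (321,199), with the vent knob and dial rows below it aligned with image vertical. It refines the centre to about (0.5517, 0.0128). Next I descend and grip.

```bash
python3 - <<'E'
from h import *
robot.servo_line([.5517,.0128,.19],speed=.1)
robot.servo_line([.5517,.0128,.137],speed=.05)
print(robot.read_t(),robot.read_position(),robot.read_force())
robot.move_gripper(0.0)
print(robot.read_t(),robot.read_position(),robot.read_force(),robot.read_grip_width()*88,robot.read_finger_force())
E
```

```text
5.4917 [0.55197201 0.01285701 0.1373707 ] [-0.14102335 -0.52434313  0.02869688]
5.975 [0.55239303 0.01295285 0.13728059] [ 4.371142    1.15216854 -0.98084486] 37.428807658443304 29.999887347221375
```

```bash
python3 - <<'E'
from h import *
x,y,z=.5517,.0128,.137
for dz in (.005,.010,.015,.0205):
    robot.servo_line([x,y,z+dz],speed=.02); print(robot.read_t(),robot.read_position()[2],robot.read_force(),robot.read_finger_force())
im,W=cloud("wrist"); blobs(im,W,.157,.2,(.552,.013,.03)); cv2.imwrite("pics/w2.png",im[:,:,::-1])
im,W=cloud("side");cv2.imwrite("pics/s2.png",cv2.resize(im[120:320,220:440,::-1],(660,600)))
print(robot.read_t(),robot.read_force())
E
```

```text
6.375 0.14194644368372747 [ 5.23139814e+00  3.95776254e-03 -3.82970987e+00] 29.99924898147583
6.775 0.14726177828770104 [ 5.07034901 -0.51828489 -1.32868406] 29.99966472387314
7.175 0.15259682668938498 [5.12488859 0.92777765 2.62152316] 30.00018686056137
7.6 0.15739518933271715 [ 6.90622562 -0.1293492  -2.69842458] 29.99928653240204
[325. 263.] 6461 circle 0.552 0.0013 0.0304 med [0.5528 0.0018 0.1833] dark 36.0
[277. 321.] 15 circle 0.5692 0.0228 0.002 med [0.5691 0.0235 0.1984] dark 35.0
[322. 318.] 63 circle 0.5495 0.0295 0.0066 med [0.5494 0.0296 0.1833] dark 41.0
[368. 320.] 13 circle 0.5322 0.0171 0.0019 med [0.5323 0.0171 0.198 ] dark 52.0
7.7 [ 6.28354289  0.96847244 -2.85411019]
```

View pics/s2.png

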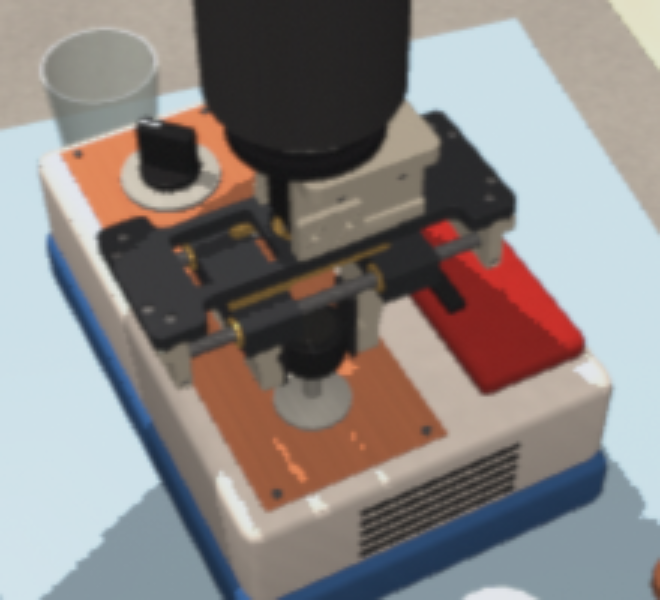

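View pics/w2.png

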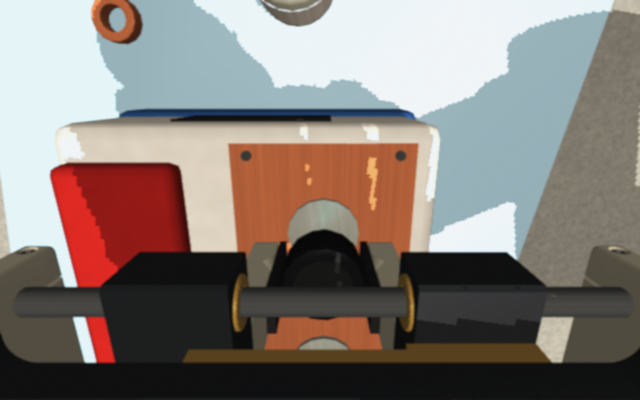

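Both views show the head held between the fingers and raised, with the stem exposed. Its top is at 0.183, so it is at the detent. I'll hold it, then push it home.

```bash
python3 - <<'E'
from h import *
x,y,z=.5517,.0128,.137
robot.dwell(1.75); print(robot.read_t(),robot.read_position()[2],robot.read_force())
robot.servo_line([x,y,z+.01],speed=.025);print(robot.read_position()[2],robot.read_force())
robot.servo_line([x,y,z-.001],speed=.025);robot.dwell(.2);print(robot.read_position()[2],robot.read_force())
robot.move_gripper(.66);print(robot.read_t(),robot.read_grip_width(),robot.read_force())
robot.servo_line([x,y,.19],speed=.06)
robot.servo_line([x,y,.26],speed=.12)
im,W=cloud("wrist");blobs(im,W,.157,.2,(.552,.013,.03))
im,W=cloud("side");W[(W[...,0]<.35)|(W[...,0]>.9)|(W[...,1]>.45)]=np.nan
im,W=cloud("scene");W[(W[...,0]<.35)|(W[...,0]>.9)|(W[...,1]>.45)]=np.nan;blobs(im,W,.155,.2)
print(robot.read_t(),robot.read_force())
E
```

```text
9.45 0.15735408536466866 [ 7.03518303 -0.77154465 -3.09371584]
0.1471236074538188 [6.65793231 0.12219966 0.10367406]
0.13716199122757394 [ 2.45915872  1.91416003 10.31547744]
11.4167 0.6586049259769768 [ 0.47414865  0.11101551 -0.11174329]
[321. 200.] 1692 circle 0.5521 0.0129 0.0191 med [0.5523 0.0111 0.1639] dark 25.0
[415. 194.] 140 circle 0.5202 0.2114 0.0201 med [0.5251 0.2095 0.1635] dark 66.0
[362. 200.] 96 circle 0.5366 0.1124 0.0098 med [0.539  0.1123 0.1635] dark 54.0
[308. 207.] 302 circle 0.5515 0.0143 0.0194 med [0.5568 0.0148 0.1642] dark 45.0
13.35 [0.5258791  0.4005541  0.52328393]
```

The flush knob's top is back at 0.164, and the vent knob and dial read the same as at the start. The gripper is clear, so I'm handing in.

```bash
python3 -c "
from rig import robot
print(robot.job_done())"
```

```text
the job is handed in; nothing more can be done
None
```

I pulled the flush knob out to its detent, held it there for about two seconds, pushed it fully home and let go; the camera readings show the vent knob and dial did not move, and I handed the job in at about 13 s of the 32 s allowed.

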